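# Tip the power unit back and slide the inspection mirror under it

### The arm

A 6-joint arm with a two-finger parallel gripper is mounted at the origin on the work surface. World frame = base frame: x ahead of the robot, y to its left, z up, the work surface at z = 0. Lengths are in mm, angles in rad, forces in N, time in s.
With the tool pointing down it reaches from about 375 to 750 mm from the base axis. Payload 9 kg.
Tool frame: the origin (TCP) lies midway between the tips of the shut fingers; the grasp point (between the pads) lies 19 mm behind it; z points along the fingers, y is the line along which they close (so a half turn about z gives the same grasp; the last joint's range is limited). The gripper opens to 85 mm and grips with 20 to 120 N. Pads are 22 mm wide; open, the fingers measure 114 mm over their backs; the gripper's body (76 mm by 85 mm) begins 54 mm behind the grasp point. The pads swing forward as they close: fully open they stand 13 mm farther back than shut.
Start: joints at [-1.533, 0.104, 0.097, 1.564, 0, 1.353], TCP at [151.82, -580.506, 231.331] pointing down, gripper open.
Joint ranges: [-2.99, 2.99], [-0.84, 1.86], [-1.1, 1.16], [-1.84, 2.11], [-1.51, 1.56], [-3.14, 3.14]. Speed limits (rad/s): [2.22, 2.22, 2.57, 3.14, 3.14, 3.14].

### API

Orientations are given as a 3x3 rotation matrix whose columns are the frame's x, y, z axes.
In Python, from bench import * gives the robot as it stands.
- The arm moves only by the tool apply_moves, never from a script. Its argument "commands" is a list of rows, each an object of numbers: "tx", "ty", "tz": the shift along the tool's x, y, z in cm; "rx", "ry", "rz": the turn, a rotation vector about the tool's x, y, z in degrees; "grip": the opening, from 0 (shut) to 1 (fully open). A call has exactly 5 rows; each row is the pose to reach, as a shift and turn from the pose commanded when the call began, along the tool's axes at that moment; what a row does not reach only later rows make up. A row lasts 1/10 s, in which the tool goes at most 50 mm and 8.59 degrees, less where a joint would pass 70% of its speed; a pose out of reach is approached as far as the arm can. A call with a gripper value outside its range is refused whole. The fingers move at their own pace and stop on an object; "grip_force" is the grip in N (left out, the last holds). Time passes only in rows, so rows that repeat a pose let the fingers close, or fill a call up. It gives the time, the measured TCP pose, the force, the opening and the grip force at its end, in the units of the state.
- observe(): the state, without advancing time (a new reading comes with each control period).
- grab_frame(name): name is "side" or "top" or "wrist"; returns a dict with "frame" (420x560x3 uint8, red, green, blue), "camera_matrix" (3x3 intrinsics, pixels), "extrinsics" (4x4, takes a point from world to camera coordinates). Camera axes: x right, y up, looking along -z (the intrinsics and any distortion apply to the point x, -y, -z); pixel columns grow to the right and rows downward; lengths in mm; the calibration is good to about 2 mm. A picture is of the moment at which its call begins. There is no depth.
- job_done(): hands the job in; it is judged then, once.
The state is a dict: "clock": time; "joint_pos": joint angles; "qvel": joint speeds; "joint_efforts": joint torques, N m; "eef_pos": TCP position; "tool_rot": TCP orientation; "wrist_force": force on the tool from outside, world axes, zero at the start; "wrist_torque": the same for the moment, N m; "opening": opening from 0.0 (shut) to 1.0 (fully open); "grasp_force": force on a finger pad.
Only numpy, scipy, OpenCV 4.12 (cv2) and the standard library are available. Lean on these libraries where they do the work, as an engineer would, in place of code of your own. Each camera call takes 0.05 s, during which the arm holds its last target. There are 200 camera calls.

### The job

On the inspection bench, tip the grey, blue-fronted power unit back on its rear bottom edge until it leans by itself against the padded rest behind it. Then take the flat mirror (pale silver blade, yellow grip) by its grip and slide its blade, flat on the bench, straight in under the middle of the unit's raised front, so that about 3 cm of the blade is beneath it, and let go. Leave the black scraper with the red grip where it lies.

Things in the scene. Friction and masses are not known exactly. Their poses are not given: they have to be found in the camera images.
- rest: Tilt rest fixed to the bench behind the unit: black padded panel 100 mm wide, 125 mm long, on an aluminium foot, leaning back 30 degrees from vertical. Origin: middle of the foot of the panel's front face, at bench level; +x points back, away from the unit and robot; y along the panel; z up. It reaches back to x = 135 mm.
- unit: Grey upright box with black vents, blue front, 60 mm deep (x), 110 wide, 150 tall, 0.5 to 0.9 kg. Origin: centre of underside; front is -x. Starts upright, rear face 2 to 8 mm before the rest's panel foot. Pushed high on its front it tips about its rear bottom edge, past 22 degrees goes over by itself and leans at 30 on the rest, front bottom edge then 30 mm up, about 52 mm in front of the rest's origin.
- mirror: The flat inspection mirror: pale silver blade, yellow grip. Plate 110 mm long (x), 50 wide, 4 thick, flat on the bench. Origin: middle of its front edge, underside; the plate lies at x = -110 to 0. Upright grip block centred at x = -90: 14 mm thick (y), 34 mm along x, top 62 mm above the bench. About 0.09 kg, loose.
- scraper: A flat scraper of the same shape as the mirror, but with a black blade and a red grip; not to be used. Plate 110 mm long (x), 50 wide, 4 thick, flat on the bench. Origin: middle of its front edge, underside; the plate lies at x = -110 to 0. Upright grip block centred at x = -90: 14 mm thick (y), 34 mm along x, top 62 mm above the bench. Loose.
Mind the look-alikes: they are no part of the job. Of the things that look like the mirror, the middle-sized one is meant.

How it is judged:
By the outcome, as a careful person would: the job done as asked, in the order asked, and still so for the second after the job is handed in, with the robot touching nothing.
It also fails if it takes over 51 s, if anything falls off the work surface, if the arm or the gripper's body presses on something with over 40 N, if the wrist force passes 120 N, or if a joint passes its speed limit or range.

## Working session

There is one attempt and no reset: what is moved stays moved. The work goes in short steps, Python scripts to look and compute and a tool call to move; the robot and the scene stay as the last step left them, time stands still between calls to the robot, and variables do not carry over. Pictures are saved under pics/ and viewed, at most 10 in all, crops included, and the job is handed in when it is done.

Besides the shell and the picture viewer there is one more tool, called after "Emit:" as name([rows], argument=value, ...), one row to a line, values as JSON. apply_moves: Moves the arm, as the interface text tells. Its arguments: {"type":"object","properties":{"commands":{"type":"array"},"grip_force":{"type":"number"}},"required":["commands"]}

```bash
mkdir -p pics; ls; python3 - <<'E'
from bench import *
import cv2,numpy as np,pickle
s=observe();print(s)
d={}
for n in("side","top"):
    f=grab_frame(n);d[n]=f;cv2.imwrite(f"pics/{n}0.png",f["frame"][:,:,::-1])
    print(n,f["camera_matrix"].tolist(),np.round(f["extrinsics"],3).tolist(),[k for k in f])
pickle.dump(d,open("f0.pkl","wb"))
E
```

```text
pics
{'clock': 0.0, 'joint_pos': array([-1.53269884e+00,  1.04707503e-01,  9.64759597e-02,  1.56391168e+00,
       -1.69969710e-05,  1.35310532e+00]), 'qvel': array([-7.37964402e-05, -7.22230037e-06,  1.24249043e-04,  1.22239353e-03,
       -1.06636233e-03, -9.52123046e-04]), 'joint_efforts': array([ 1.18423806e-03, -5.56938708e+01,  5.03643680e+01,  1.71859207e-02,
       -2.39090923e-04,  2.53271674e-05]), 'eef_pos': array([ 151.8011962 , -580.13141238,  230.52121191]), 'tool_rot': array([[ 9.67464107e-01,  2.53008293e-01, -6.82855911e-05],
       [ 2.53008153e-01, -9.67463211e-01,  1.34527171e-03],
       [ 2.74301102e-04, -1.31877891e-03, -9.99999093e-01]]), 'wrist_force': array([-0.64360271,  0.76863861, -0.77375081]), 'wrist_torque': array([-0.0188571 ,  0.02368586, -0.00838546]), 'grasp_force': 0.0, 'opening': 0.9970270509021053}
side [[417.04066405169215, 0.0, 284.95695623985785], [0.0, 417.04066405169215, 207.2396494292939], [0.0, 0.0, 1.0]] [[0.983, -0.184, -0.007, -553.216], [0.122, 0.62, 0.775, -127.216], [-0.139, -0.763, 0.632, -883.526], [0.0, 0.0, 0.0, 1.0]] ['frame', 'camera_matrix', 'extrinsics']
top [[495.877040076099, 0.0, 278.07776271614136], [0.0, 495.877040076099, 213.62643898816518], [0.0, 0.0, 1.0]] [[-0.012, -1.0, 0.013, 31.924], [0.981, -0.009, 0.192, -572.582], [-0.192, 0.015, 0.981, -1013.303], [0.0, 0.0, 0.0, 1.0]] ['frame', 'camera_matrix', 'extrinsics']
```

View pics/top0.png

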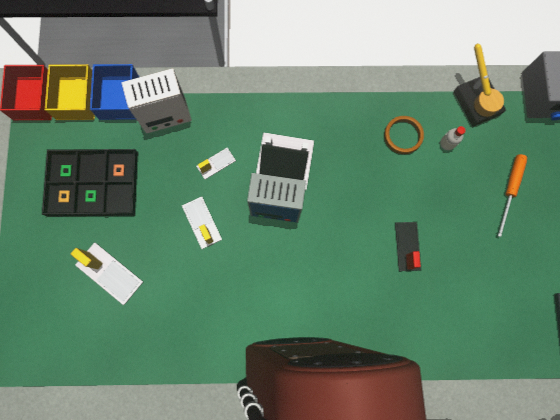

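View pics/side0.png

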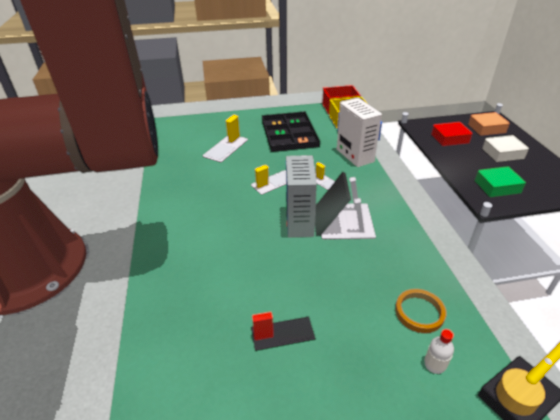

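The top view shows the unit at about (277,195) with its rest at (285,160). The look-alikes are a small mirror at (215,163), a middle one at (202,222) and a large one at (108,272). The red-gripped scraper is at (408,247).

```bash
cat > h.py <<'E'
import cv2,numpy as np,pickle
def ray(f,uv,z):
    K,E=f["camera_matrix"],f["extrinsics"];R,t=E[:3,:3],E[:3,3]
    uv=np.atleast_2d(uv).astype(float)
    d=np.c_[(uv[:,0]-K[0,2])/K[0,0],-(uv[:,1]-K[1,2])/K[1,1],-np.ones(len(uv))]@R
    c=-R.T@t
    return c+d*((z-c[2])/d[:,2])[:,None]
def proj(f,p):
    K,E=f["camera_matrix"],f["extrinsics"];c=np.atleast_2d(p)@E[:3,:3].T+E[:3,3]
    return np.c_[K[0,0]*c[:,0]/-c[:,2]+K[0,2],K[1,1]*-c[:,1]/-c[:,2]+K[1,2]]
def blobs(m,amin=40):
    cs,_=cv2.findContours(m.astype(np.uint8),cv2.RETR_EXTERNAL,cv2.CHAIN_APPROX_NONE)
    return [c[:,0] for c in cs if cv2.contourArea(c)>amin]
def rect(f,px,z):
    w=ray(f,px,z)[:,:2].astype(np.float32);r=cv2.minAreaRect(w);return r
def hsv(f): return cv2.cvtColor(f["frame"],cv2.COLOR_RGB2HSV)
E
python3 - <<'E'
from h import *
d=pickle.load(open("f0.pkl","rb"));f=d["top"];H=hsv(f);h,s,v=[H[...,i].astype(int) for i in range(3)]
for nm,m,z in(("silver",(s<40)&(v>170),4),("yellow",(h>18)&(h<35)&(s>150)&(v>90),62),("red",((h<8)|(h>172))&(s>150)&(v>90),62),("black",(v<60),4),("blue",(h>95)&(h<125)&(s>60),75)):
    for c in blobs(m):
        x,y,w,hh=cv2.boundingRect(c)
        if 60<x<460 and 130<y<330:
            r=rect(f,c,z);print(nm,(x,y,w,hh),np.round(r[0],1),np.round(r[1],1),round(r[2],1))
a=f["frame"][120:240,160:340,::-1];cv2.imwrite("pics/c0.png",cv2.resize(a,None,fx=4.4,fy=4.4,interpolation=cv2.INTER_CUBIC))
E
```

```text
silver (75, 243, 68, 62) [453.5 400. ] [141.7  64.6] 51.4
silver (182, 197, 40, 52) [565.5 198.2] [109.5  50.7] 25.3
silver (203, 148, 33, 31) [703.5 167.7] [37.4 83.6] 32.0
silver (248, 133, 66, 75) [686.  17.] [127.5 166.4] 79.9
yellow (71, 248, 21, 18) [484.9 439. ] [45.  21.4] 53.9
yellow (200, 225, 11, 16) [532.5 181.8] [33.8 13.8] 23.6
yellow (198, 159, 11, 10) [684.1 187.8] [12.1 22. ] 30.7
red (413, 251, 8, 17) [ 471.4 -264.4] [14.7 33.8] 89.4
black (249, 203, 51, 19) [585.7  36.1] [114.4  28. ] 81.2
black (260, 145, 48, 35) [704.4  13.8] [106.   69.9] 79.7
blue (250, 203, 49, 19) [573.2  36.5] [103.2  27.2] 80.5
```

View pics/c0.png

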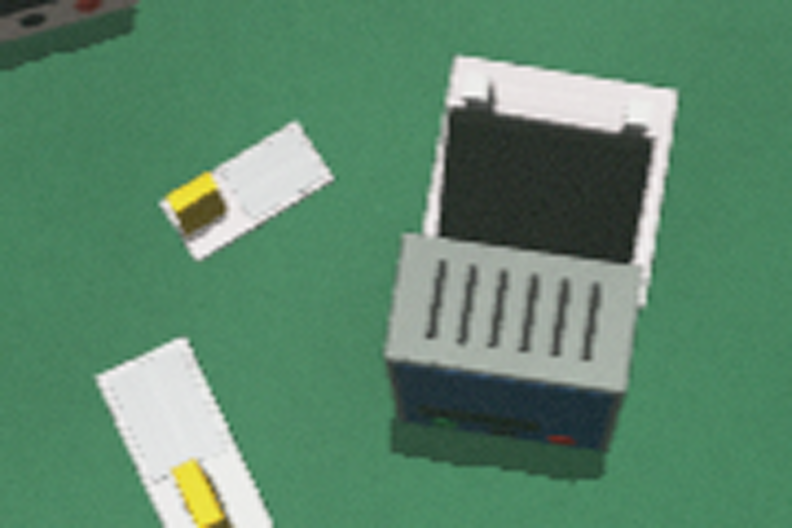

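The crop gives the unit's top-face corners as full-image pixels (251.4,173.2), (305.7,180.7), (301.6,208.6) and (247.7,201.8). The front bottom corners are (250,215.5) and (297.7,222.3). The middle mirror measures 110x51 mm, so it's the right one.

```bash
python3 - <<'E'
from h import *
d=pickle.load(open("f0.pkl","rb"));f=d["top"]
t=ray(f,[[251.4,173.2],[305.7,180.7],[301.6,208.6],[247.7,201.8]],150)[:,:2]
print("top",t.round(1).tolist(),t.mean(0)); r=cv2.minAreaRect(t.astype(np.float32));print(r)
print("bot",ray(f,[[250,215.5],[297.7,222.3]],0).round(1).tolist())
R=ray(f,[[160+458/4.4,120+57/4.4],[160+677/4.4,120+90/4.4]],8)[:,:2];print("rest back",R.round(1).tolist())
P=ray(f,[[160+449/4.4,120+106/4.4],[160+655/4.4,120+135/4.4]],108)[:,:2];print("panel top",P.round(1).tolist())
for a,b in((t[1],t[0]),(t[2],t[3]),(R[1],R[0]),(P[1],P[0])): print(np.degrees(np.arctan2(*(b-a)[::-1]))-90)
# check on side view
for yaw in(-9.5,):
    y=np.radians(yaw);ex=np.array([np.cos(y),np.sin(y)]);ey=np.array([-ex[1],ex[0]])
    print(ex,ey,"unit axis coords rest/panel",[(q.mean(0)-t.mean(0))@np.c_[ex,ey] for q in(R,P)])
    print(proj(d["side"],[np.r_[t.mean(0)+ex*a*30+ey*b*55,z] for z in(0,150) for a in(-1,1) for b in(-1,1)]).round())
E
```

```text
top [[636.8, 79.5], [620.5, -28.3], [564.0, -18.9], [578.6, 86.9]] [600.00463908  29.80279631]
((599.690185546875, 30.015506744384766), (109.04650115966797, 58.65785217285156), 81.40335845947266)
bot [[579.9, 88.8, 0.0], [563.3, -19.0, 0.0]]
rest back [[773.5, 55.5], [754.4, -59.9]]
panel top [[711.9, 58.7], [696.7, -39.5]]
-8.596649680729271
-7.861523016965606
-9.407303853088692
-8.803516418505723
[ 0.9862856  -0.16504761] [0.16504761 0.9862856 ] unit axis coords rest/panel [array([166.97334338,  -4.46882777]), array([106.17727082,  -2.68434638])]
[[286. 239.]
 [285. 208.]
 [312. 238.]
 [309. 207.]
 [285. 185.]
 [284. 156.]
 [315. 185.]
 [311. 156.]]
```

Emit:
apply_moves([
  {"tx":3.5,"ty":-3.35,"grip":0},
  {"tx":7,"ty":-6.7,"grip":0},
  {"tx":10.5,"ty":-10.05,"grip":0},
  {"tx":14,"ty":-13.4,"grip":0},
  {"tx":17.5,"ty":-16.8,"grip":0},
])

```text
schema error: expected keys tx, ty, tz, rx, ry, rz, grip
```

Emit:
apply_moves([
  {"tx":3.5,"ty":-3.35,"grip":0},
  {"tx":7,"ty":-6.7,"grip":0},
  {"tx":10.5,"ty":-10.05,"grip":0},
  {"tx":14,"ty":-13.4,"grip":0},
  {"tx":17.5,"ty":-16.8,"grip":0},
])

```text
schema error: expected keys tx, ty, tz, rx, ry, rz, grip
```

Emit:
apply_moves([
  {"tx":3.5,"ty":-3.35,"rz":4.7,"grip":0},
  {"tx":7,"ty":-6.7,"rz":9.4,"grip":0},
  {"tx":10.5,"ty":-10.05,"rz":14,"grip":0},
  {"tx":14,"ty":-13.4,"rz":18.6,"grip":0},
  {"tx":17.5,"ty":-16.8,"rz":23.3,"grip":0},
])

```text
schema error: expected keys tx, ty, tz, rx, ry, rz, grip
```

Emit:
apply_moves([
  {"tx":3.5,"ty":-3.35,"tz":0,"rx":0,"ry":0,"rz":0,"grip":0},
  {"tx":7,"ty":-6.7,"tz":0,"rx":0,"ry":0,"rz":0,"grip":0},
  {"tx":10.5,"ty":-10.05,"tz":0,"rx":0,"ry":0,"rz":0,"grip":0},
  {"tx":14,"ty":-13.4,"tz":0,"rx":0,"ry":0,"rz":0,"grip":0},
  {"tx":17.5,"ty":-16.8,"tz":0,"rx":0,"ry":0,"rz":0,"grip":0},
])

```text
clock: 0.6
eef_pos: [279.2, -371.9, 230.9]
tool_rot: [[0.968, 0.253, -0.0], [0.253, -0.968, 0.0], [0.0, -0.0, -1.0]]
wrist_force: [1.4, -0.5, 0.2]
opening: 0.149
grasp_force: 0.0
```

Emit:
apply_moves([
  {"tx":3.5,"ty":-3.35,"tz":0,"rx":0,"ry":0,"rz":0,"grip":0},
  {"tx":7,"ty":-6.7,"tz":0,"rx":0,"ry":0,"rz":0,"grip":0},
  {"tx":10.5,"ty":-10.05,"tz":0,"rx":0,"ry":0,"rz":0,"grip":0},
  {"tx":14,"ty":-13.4,"tz":0,"rx":0,"ry":0,"rz":0,"grip":0},
  {"tx":17.5,"ty":-16.8,"tz":0,"rx":0,"ry":0,"rz":0,"grip":0},
])

```text
clock: 1.1
eef_pos: [406.0, -165.0, 231.2]
tool_rot: [[0.968, 0.253, 0.0], [0.253, -0.968, -0.0], [0.0, 0.0, -1.0]]
wrist_force: [0.9, -2.1, 0.9]
opening: -0.002
grasp_force: 0.0
```

Emit:
apply_moves([
  {"tx":3.5,"ty":-3.35,"tz":0,"rx":0,"ry":0,"rz":4.7,"grip":0},
  {"tx":7,"ty":-6.7,"tz":0,"rx":0,"ry":0,"rz":9.4,"grip":0},
  {"tx":10.5,"ty":-10.05,"tz":0,"rx":0,"ry":0,"rz":14,"grip":0},
  {"tx":14,"ty":-13.4,"tz":0,"rx":0,"ry":0,"rz":18.6,"grip":0},
  {"tx":17.5,"ty":-16.8,"tz":0,"rx":0,"ry":0,"rz":23.3,"grip":0},
])

```text
clock: 1.6
eef_pos: [532.9, 42.0, 231.0]
tool_rot: [[0.988, -0.153, -0.0], [-0.153, -0.988, -0.0], [0.0, 0.0, -1.0]]
wrist_force: [0.9, -0.9, 0.5]
opening: -0.0
grasp_force: 0.0
```

Emit:
apply_moves([
  {"tx":0,"ty":0.15,"tz":4.8,"rx":0,"ry":0,"rz":0,"grip":0},
  {"tx":0,"ty":0.15,"tz":9.6,"rx":0,"ry":0,"rz":0,"grip":0},
  {"tx":0.5,"ty":0.15,"tz":9.8,"rx":0,"ry":0,"rz":0,"grip":0},
  {"tx":1,"ty":0.15,"tz":9.8,"rx":0,"ry":0,"rz":0,"grip":0},
  {"tx":1.5,"ty":0.15,"tz":9.8,"rx":0,"ry":0,"rz":0,"grip":0},
])

```text
clock: 2.1
eef_pos: [549.0, 35.5, 136.5]
tool_rot: [[0.989, -0.151, 0.004], [-0.151, -0.989, -0.001], [0.004, 0.0, -1.0]]
wrist_force: [-0.2, 0.1, 0.3]
opening: -0.001
grasp_force: 0.0
```

Emit:
apply_moves([
  {"tx":0.3,"ty":0,"tz":0,"rx":0,"ry":0,"rz":0,"grip":0},
  {"tx":0.6,"ty":0,"tz":0,"rx":0,"ry":0,"rz":0,"grip":0},
  {"tx":0.9,"ty":0,"tz":0,"rx":0,"ry":0,"rz":0,"grip":0},
  {"tx":1.2,"ty":0,"tz":0,"rx":0,"ry":0,"rz":0,"grip":0},
  {"tx":1.5,"ty":0,"tz":0,"rx":0,"ry":0,"rz":0,"grip":0},
])

```text
clock: 2.6
eef_pos: [561.9, 33.9, 133.5]
tool_rot: [[0.989, -0.15, 0.0], [-0.15, -0.989, -0.0], [0.0, 0.0, -1.0]]
wrist_force: [-2.9, 0.3, 1.2]
opening: 0.0
grasp_force: 0.9
```

Emit:
apply_moves([
  {"tx":0.4,"ty":0,"tz":0,"rx":0,"ry":0,"rz":0,"grip":0},
  {"tx":0.8,"ty":0,"tz":0,"rx":0,"ry":0,"rz":0,"grip":0},
  {"tx":1.2,"ty":0,"tz":0,"rx":0,"ry":0,"rz":0,"grip":0},
  {"tx":1.6,"ty":0,"tz":0,"rx":0,"ry":0,"rz":0,"grip":0},
  {"tx":2,"ty":0,"tz":0,"rx":0,"ry":0,"rz":0,"grip":0},
])

```text
clock: 3.1
eef_pos: [581.8, 30.9, 133.3]
tool_rot: [[0.989, -0.15, 0.0], [-0.15, -0.989, -0.0], [0.0, 0.0, -1.0]]
wrist_force: [-1.0, -0.1, 2.2]
opening: 0.002
grasp_force: 0.8
```

```bash
python3 - <<'E'
from bench import *
import cv2
cv2.imwrite("pics/s1.png",grab_frame("side")["frame"][100:280,200:400,::-1].repeat(3,0).repeat(3,1))
E
```

```text
(no output)
```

View pics/s1.png

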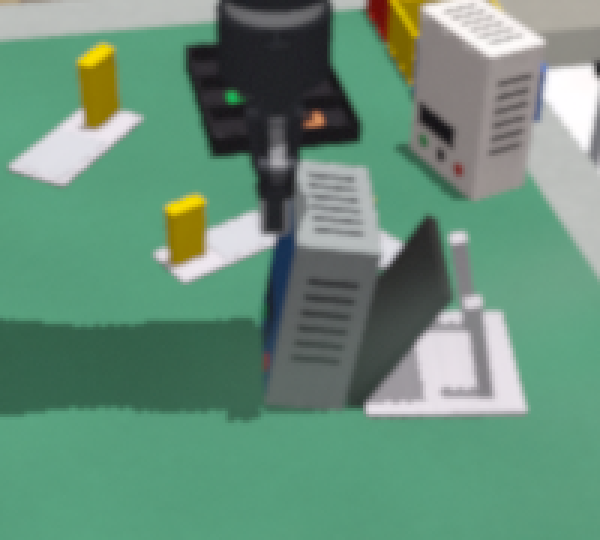

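The crop shows the unit tipping about its rear bottom edge, which is at about (350,400) against the rest foot. The finger is high on its front at about (275,220).

Emit:
apply_moves([
  {"tx":0.4,"ty":0,"tz":0,"rx":0,"ry":0,"rz":0,"grip":0},
  {"tx":0.8,"ty":0,"tz":0,"rx":0,"ry":0,"rz":0,"grip":0},
  {"tx":1.2,"ty":0,"tz":0,"rx":0,"ry":0,"rz":0,"grip":0},
  {"tx":1.6,"ty":0,"tz":0,"rx":0,"ry":0,"rz":0,"grip":0},
  {"tx":2,"ty":0,"tz":0,"rx":0,"ry":0,"rz":0,"grip":0},
])

```text
clock: 3.65
eef_pos: [601.6, 27.8, 133.3]
tool_rot: [[0.989, -0.15, 0.0], [-0.15, -0.989, -0.0], [0.0, 0.0, -1.0]]
wrist_force: [-0.6, -0.1, 0.9]
opening: -0.002
grasp_force: 0.3
```

Emit:
apply_moves([
  {"tx":0.3,"ty":0,"tz":0,"rx":0,"ry":0,"rz":0,"grip":0},
  {"tx":0.6,"ty":0,"tz":0,"rx":0,"ry":0,"rz":0,"grip":0},
  {"tx":0.9,"ty":0,"tz":0,"rx":0,"ry":0,"rz":0,"grip":0},
  {"tx":1.2,"ty":0,"tz":0,"rx":0,"ry":0,"rz":0,"grip":0},
  {"tx":1.5,"ty":0,"tz":0,"rx":0,"ry":0,"rz":0,"grip":0},
])

```text
clock: 4.15
eef_pos: [616.3, 25.6, 133.3]
tool_rot: [[0.989, -0.15, 0.0], [-0.15, -0.989, -0.0], [0.0, 0.0, -1.0]]
wrist_force: [0.1, -0.1, 1.0]
opening: -0.002
grasp_force: 0.0
```

Emit:
apply_moves([
  {"tx":0.2,"ty":0,"tz":0,"rx":0,"ry":0,"rz":0,"grip":0},
  {"tx":0.4,"ty":0,"tz":0,"rx":0,"ry":0,"rz":0,"grip":0},
  {"tx":0.6,"ty":0,"tz":0,"rx":0,"ry":0,"rz":0,"grip":0},
  {"tx":0.6,"ty":0,"tz":0,"rx":0,"ry":0,"rz":0,"grip":0},
  {"tx":0.6,"ty":0,"tz":0,"rx":0,"ry":0,"rz":0,"grip":0},
])

```text
clock: 4.65
eef_pos: [621.9, 24.8, 133.2]
tool_rot: [[0.989, -0.15, -0.0], [-0.15, -0.989, -0.0], [-0.0, 0.0, -1.0]]
wrist_force: [0.4, -0.6, -0.2]
opening: 0.001
grasp_force: 0.0
```

Emit:
apply_moves([
  {"tx":-4,"ty":0,"tz":0,"rx":0,"ry":0,"rz":0,"grip":0},
  {"tx":-8,"ty":-1.5,"tz":0,"rx":0,"ry":0,"rz":0,"grip":0},
  {"tx":-11.1,"ty":-5,"tz":0,"rx":0,"ry":0,"rz":-8,"grip":0.5},
  {"tx":-11.1,"ty":-9.8,"tz":0,"rx":0,"ry":0,"rz":-16,"grip":0.5},
  {"tx":-11.1,"ty":-14.2,"tz":0,"rx":0,"ry":0,"rz":-24,"grip":0.5},
])

```text
clock: 5.15
eef_pos: [532.9, 183.5, 133.8]
tool_rot: [[0.963, 0.27, 0.001], [0.27, -0.963, 0.0], [0.001, 0.0, -1.0]]
wrist_force: [0.5, 0.4, -0.1]
opening: 0.496
grasp_force: 0.0
```

Emit:
apply_moves([
  {"tx":0,"ty":0,"tz":0,"rx":0,"ry":0,"rz":-8,"grip":0.5},
  {"tx":0,"ty":0,"tz":0,"rx":0,"ry":0,"rz":-9.7,"grip":0.5},
  {"tx":0,"ty":0,"tz":0,"rx":0,"ry":0,"rz":-9.7,"grip":0.5},
  {"tx":0,"ty":0,"tz":0,"rx":0,"ry":0,"rz":-9.7,"grip":0.5},
  {"tx":0,"ty":0,"tz":0,"rx":0,"ry":0,"rz":-9.7,"grip":0.5},
])

```text
clock: 5.65
eef_pos: [533.7, 181.0, 133.3]
tool_rot: [[0.907, 0.42, 0.0], [0.42, -0.907, -0.0], [-0.0, 0.0, -1.0]]
wrist_force: [-0.8, -0.9, 0.2]
opening: 0.505
grasp_force: 0.0
```

```bash
python3 - <<'E'
from bench import *
import cv2,pickle,numpy as np
d={n:grab_frame(n) for n in("side","top")};pickle.dump(d,open("f2.pkl","wb"))
a=d["side"]["frame"][120:270,220:400,::-1];b=d["top"]["frame"][120:270,160:340,::-1]
cv2.imwrite("pics/s2.png",cv2.resize(np.hstack([a,b]),None,fx=2.2,fy=2.2,interpolation=cv2.INTER_CUBIC))
E
```

```text
(no output)
```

View pics/s2.png

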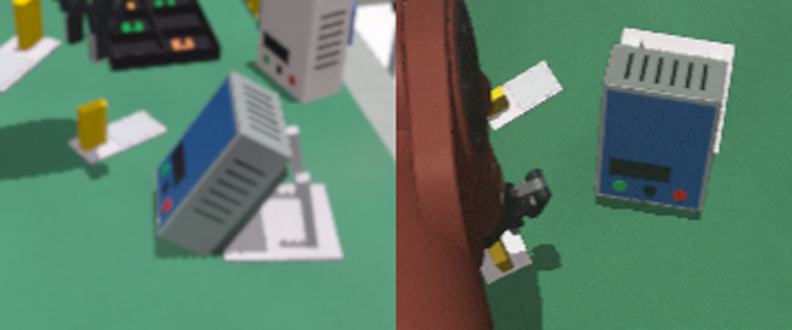

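The unit leans on the rest by itself. In the top crop its raised front bottom edge runs from about (598,203) to (698,214). The mirror is still in its place, with its grip at about (498,255).

```bash
python3 - <<'E'
from h import *
d=pickle.load(open("f2.pkl","rb"));f=d["top"]
print(proj(f,[533.7,181,133]),proj(d["side"],[533.7,181,133]),proj(d["side"],[533,182,62]))
e=ray(f,[[160+(598-396)/2.2,120+203/2.2],[160+(698-396)/2.2,120+214/2.2]],30)[:,:2]
print("edge",e.round(1),e.mean(0))
H=hsv(f);h,s,v=[H[...,i].astype(int) for i in range(3)]
m=(h>95)&(h<125)&(s>100); c=max([c for c in blobs(m) if 240<c[:,0].mean()<310],key=len)
c=cv2.boxPoints(cv2.minAreaRect(c)); print(c.round(1).tolist())
c=c[np.argsort(c[:,1])]
b=ray(f,c[2:],32)[:,:2];t=ray(f,c[:2],158)[:,:2];print("bot",b.round(1).tolist(),b.mean(0),"top",t.round(1).tolist(),t.mean(0),(t.mean(0)-b.mean(0)))
for q in(b,t):
  w=q[0]-q[1]; w=w if w[1]>0 else -w; print(np.degrees(np.arctan2(w[1],w[0]))-90)
# mirror in the side view
f=d["side"];H=hsv(f);h,s,v=[H[...,i].astype(int) for i in range(3)]
for nm,m,z in(("y",(h>18)&(h<35)&(s>150)&(v>150),62),("silver",(s<40)&(v>150),4)):
  for q in blobs(m,30):
    x,y,w,hh=cv2.boundingRect(q)
    if 240<x<330 and 150<y<210: r=rect(f,q,z);print(nm,(x,y,w,hh),np.round(r[0],1),np.round(r[1],1),r[2])
E
```

```text
[[200.56735125 226.20825822]] [[259.00923766 144.14736237]] [[259.97229477 168.36339714]]
edge [[581.4  83.5]
 [569.2 -16.7]] [575.3110823   33.41022309]
[[248.89999389648438, 206.8000030517578], [256.29998779296875, 160.39999389648438], [304.5, 168.0], [297.1000061035156, 214.39999389648438]]
bot [[593.3, 89.8], [575.2, -16.4]] [584.2490621   36.69584172] top [[660.8, 69.6], [644.4, -25.8]] [652.57497163  21.86940334] [ 68.32590954 -14.82643838]
-9.671039591683495
-9.769638025407275
silver (322, 198, 54, 41) [714.6  22.8] [146.7 121.5] 78.96873474121094
silver (259, 170, 37, 23) [570.8 200.6] [108.8  56.8] 25.065059661865234
silver (325, 153, 31, 38) [758.  215.8] [182.7  70.3] 81.3254623413086
```

Emit:
apply_moves([
  {"tx":0,"ty":0,"tz":4,"rx":0,"ry":0,"rz":0,"grip":0.5},
  {"tx":0,"ty":0,"tz":7,"rx":0,"ry":0,"rz":0,"grip":0.5},
  {"tx":0,"ty":0,"tz":9,"rx":0,"ry":0,"rz":0,"grip":0.5},
  {"tx":0,"ty":0,"tz":10.8,"rx":0,"ry":0,"rz":0,"grip":0.5},
  {"tx":0,"ty":0,"tz":10.8,"rx":0,"ry":0,"rz":0,"grip":0.5},
])

```text
clock: 6.25
eef_pos: [531.5, 181.3, 22.6]
tool_rot: [[0.906, 0.422, -0.004], [0.422, -0.906, -0.001], [-0.004, -0.001, -1.0]]
wrist_force: [-0.7, -1.1, -0.8]
opening: 0.498
grasp_force: 0.0
```

Emit:
apply_moves([
  {"tx":0,"ty":0,"tz":0,"rx":0,"ry":0,"rz":0,"grip":0.35},
  {"tx":0,"ty":0,"tz":0,"rx":0,"ry":0,"rz":0,"grip":0.25},
  {"tx":0,"ty":0,"tz":0,"rx":0,"ry":0,"rz":0,"grip":0.1},
  {"tx":0,"ty":0,"tz":0,"rx":0,"ry":0,"rz":0,"grip":0.1},
  {"tx":0,"ty":0,"tz":0,"rx":0,"ry":0,"rz":0,"grip":0.1},
], grip_force=30)

```text
clock: 6.75
eef_pos: [534.6, 181.9, 26.8]
tool_rot: [[0.906, 0.423, 0.002], [0.423, -0.906, 0.0], [0.002, 0.001, -1.0]]
wrist_force: [-0.9, -0.7, 5.0]
opening: 0.158
grasp_force: 30.9
```

```bash
python3 - <<'E'
from bench import *
import cv2,pickle,numpy as np
d={n:grab_frame(n) for n in("side","wrist")};pickle.dump(d,open("f3.pkl","wb"))
a=d["side"]["frame"][130:250,220:400,::-1];b=d["wrist"]["frame"][:,:,::-1]
a=cv2.resize(a,None,fx=2.2,fy=2.2);b=cv2.resize(b,(352,264))
cv2.imwrite("pics/s3.png",np.hstack([a,b]))
E
```

```text
(no output)
```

View pics/s3.png

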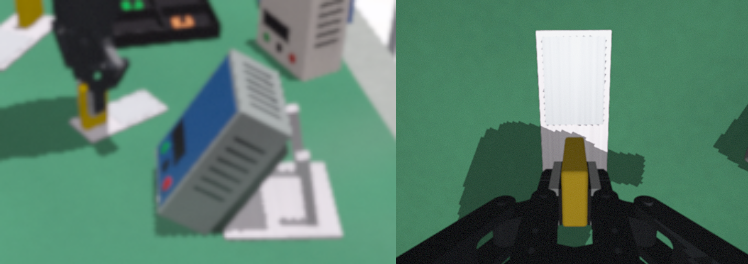

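The mirror is held squarely by its grip: in the wrist part of the picture the blade is straight ahead, with its front edge at about y=31. The unit still leans.

```bash
python3 - <<'E'
from h import *
from bench import *
s=observe();R=s["tool_rot"];p=s["eef_pos"];print(p.round(1),s["wrist_force"].round(1))
f=pickle.load(open("f3.pkl","rb"))["wrist"]
k=560/352
e=ray(f,[[(536-396)*k,30*k],[(611-396)*k,30*k],[(540-396)*k,130*k],[(609-396)*k,130*k]],4)
print(e.round(1).tolist(),((e-p)@R).round(1).tolist())
m=e[:2].mean(0);print("front mid",m, "yaw",np.degrees(np.arctan2(e[0,1]-e[1,1],e[0,0]-e[1,0]))-90)
E
```

```text
[534.6 181.9  26.8] [-0.8 -0.1  6.3]
[[607.9, 244.0, 4.0], [628.7, 199.5, 4.0], [545.8, 215.3, 4.0], [567.4, 169.1, 4.0]] [[92.6, -25.2, 23.0], [92.6, 23.9, 23.0], [24.2, -25.5, 22.9], [24.2, 25.5, 22.9]]
front mid [618.27440954 221.74697167   4.        ] yaw 25.070435608078597
```

Emit:
apply_moves([
  {"tx":-1.5,"ty":0.8,"tz":-0.1,"rx":0,"ry":0,"rz":0,"grip":0.1},
  {"tx":-3,"ty":1.7,"tz":-0.1,"rx":0,"ry":0,"rz":0,"grip":0.1},
  {"tx":-5,"ty":2.8,"tz":-0.1,"rx":0,"ry":0,"rz":0,"grip":0.1},
  {"tx":-7,"ty":3.9,"tz":-0.1,"rx":0,"ry":0,"rz":0,"grip":0.1},
  {"tx":-8,"ty":4.5,"tz":-0.1,"rx":0,"ry":0,"rz":0,"grip":0.1},
])

```text
clock: 7.35
eef_pos: [479.9, 106.3, 26.8]
tool_rot: [[0.906, 0.423, 0.001], [0.423, -0.906, -0.0], [0.001, 0.001, -1.0]]
wrist_force: [-0.3, -0.0, -0.6]
opening: 0.161
grasp_force: 29.5
```

Emit:
apply_moves([
  {"tx":-0.9,"ty":0.8,"tz":0,"rx":0,"ry":0,"rz":6.8,"grip":0.1},
  {"tx":-1.8,"ty":1.6,"tz":0,"rx":0,"ry":0,"rz":13.6,"grip":0.1},
  {"tx":-2.7,"ty":2.4,"tz":0,"rx":0,"ry":0,"rz":20.5,"grip":0.1},
  {"tx":-3.6,"ty":3.2,"tz":0,"rx":0,"ry":0,"rz":27.4,"grip":0.1},
  {"tx":-4.4,"ty":4.0,"tz":0,"rx":0,"ry":0,"rz":34.2,"grip":0.1},
])

```text
clock: 7.85
eef_pos: [457.6, 52.0, 26.8]
tool_rot: [[0.987, -0.164, 0.001], [-0.164, -0.987, -0.0], [0.001, -0.0, -1.0]]
wrist_force: [0.9, 0.4, 1.5]
opening: 0.162
grasp_force: 29.8
```

```bash
python3 - <<'E'
from bench import *
import cv2,pickle,numpy as np
s=observe();print(s["eef_pos"],s["tool_rot"],s["wrist_force"],s["clock"])
d={n:grab_frame(n) for n in("side","wrist","top")};pickle.dump(d,open("f4.pkl","wb"))
a=d["side"]["frame"][130:250,220:400,::-1];b=d["wrist"]["frame"][:,:,::-1]
a=cv2.resize(a,None,fx=2.2,fy=2.2);b=cv2.resize(b[:300],(400,214*400//400));
cv2.imwrite("pics/s4.png",d["wrist"]["frame"][:,:,::-1])
E
```

```text
[457.57253621  51.97776064  26.79344308] [[ 9.86503819e-01 -1.63734732e-01  1.07400742e-03]
 [-1.63734771e-01 -9.86504395e-01 -5.26844777e-05]
 [ 1.06813932e-03 -1.23878920e-04 -9.99999422e-01]] [0.90967097 0.4141571  1.50407926] 7.85
```

View pics/s4.png

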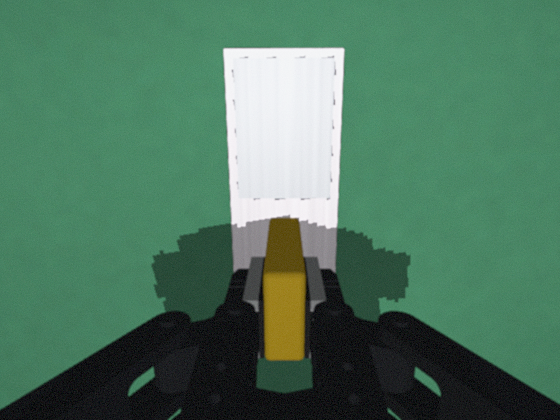

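The blade is held straight and square, with its front edge at row 48 and the unit still out of the wrist view. I'll triangulate the unit's raised front edge from the side and top views.

```bash
python3 - <<'E'
from h import *
d=pickle.load(open("f4.pkl","rb"))
a=d["side"]["frame"][150:250,270:350,::-1];b=d["top"]["frame"][150:250,240:320,::-1]
cv2.imwrite("pics/s5.png",cv2.resize(np.hstack([a,b]),None,fx=5,fy=5,interpolation=cv2.INTER_CUBIC))
E
```

```text
(no output)
```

View pics/s5.png

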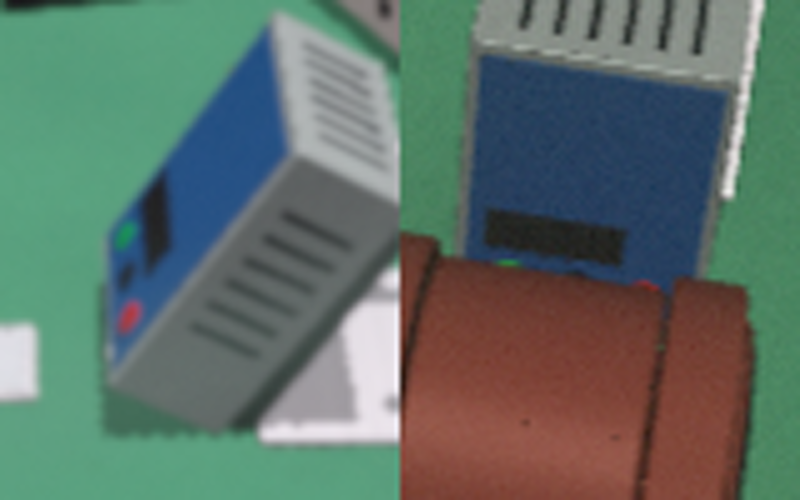

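The side crop shows the raised front bottom edge from (107,232) to (110,382), with the blade tip at (38,362). The top crop shows the front's top edge from (478,50) to (733,83).

```bash
python3 - <<'E'
from h import *
d=pickle.load(open("f4.pkl","rb"));S,T=d["side"],d["top"]
for n,f,px,z in(("side bot",S,[[291.4,196.4],[292,226.4]],30),("side top",S,[[325.2,155],[328,180.6]],160),("top top",T,[[255.6,160],[306.6,166.6]],160),("side blade tip",S,[[277.6,215.5],[277.8,229.5]],4)):
    q=ray(f,px,z)[:,:2];w=q[0]-q[1];print(n,q.round(1).tolist(),q.mean(0).round(1),np.degrees(np.arctan2(w[1],w[0]))-90)
E
```

```text
side bot [[596.6, 93.3], [576.4, -14.6]] [586.5  39.4] -10.606596371281881
side top [[665.8, 60.6], [646.3, -34.5]] [656.   13.1] -11.553558340064797
top top [[661.0, 70.8], [646.7, -30.0]] [653.8  20.4] -8.110229475165113
side blade tip [[556.0, 59.1], [547.9, 9.7]] [551.9  34.4] -9.308696080814613
```

Emit:
apply_moves([
  {"tx":0.5,"ty":-0.2,"tz":0,"rx":0,"ry":0,"rz":0,"grip":0.1},
  {"tx":1.1,"ty":-0.2,"tz":0,"rx":0,"ry":0,"rz":0,"grip":0.1},
  {"tx":1.8,"ty":-0.2,"tz":0,"rx":0,"ry":0,"rz":0,"grip":0.1},
  {"tx":2.5,"ty":-0.2,"tz":0,"rx":0,"ry":0,"rz":0,"grip":0.1},
  {"tx":3.2,"ty":-0.2,"tz":0,"rx":0,"ry":0,"rz":0,"grip":0.1},
])

```text
clock: 8.5
eef_pos: [489.6, 49.9, 26.8]
tool_rot: [[0.988, -0.155, -0.0], [-0.155, -0.988, 0.0], [-0.0, -0.0, -1.0]]
wrist_force: [-5.5, 0.7, 7.4]
opening: 0.16
grasp_force: 30.7
```

Emit:
apply_moves([
  {"tx":0.7,"ty":0,"tz":0,"rx":0,"ry":0,"rz":0,"grip":0.1},
  {"tx":1.4,"ty":0,"tz":0,"rx":0,"ry":0,"rz":0,"grip":0.1},
  {"tx":2.1,"ty":0,"tz":0,"rx":0,"ry":0,"rz":0,"grip":0.1},
  {"tx":2.7,"ty":0,"tz":0,"rx":0,"ry":0,"rz":0,"grip":0.1},
  {"tx":3.1,"ty":0,"tz":0,"rx":0,"ry":0,"rz":0,"grip":0.1},
])

```text
clock: 9.0
eef_pos: [520.3, 45.0, 26.8]
tool_rot: [[0.988, -0.155, -0.0], [-0.155, -0.988, 0.0], [-0.0, 0.0, -1.0]]
wrist_force: [-5.7, 1.6, 7.9]
opening: 0.156
grasp_force: 30.8
```

```bash
python3 - <<'E'
from bench import *
import cv2,pickle,numpy as np
s=observe();print(s["eef_pos"],s["wrist_force"],s["clock"])
d={n:grab_frame(n) for n in("side","wrist")};pickle.dump(d,open("f5.pkl","wb"))
a=cv2.resize(d["side"]["frame"][150:250,250:330,::-1],(320,400),interpolation=cv2.INTER_CUBIC);b=cv2.resize(d["wrist"]["frame"][:,:,::-1],(480,360))
c=np.zeros((400,800,3),np.uint8);c[:,:320]=a;c[:360,320:]=b;cv2.imwrite("pics/s6.png",c)
E
```

```text
[520.31575799  44.98007596  26.79846139] [-5.72543346  1.55862451  7.93439125] 9.0
```

View pics/s6.png

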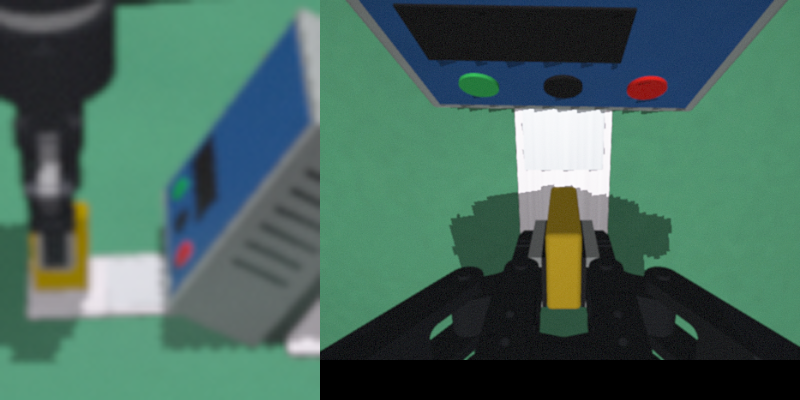

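The wrist view shows the unit's edge running from (435,104) to (690,108), midpoint 562, and the blade centred at 563, so it's centred and square. I'll measure the depth next.

```bash
python3 - <<'E'
from h import *
from bench import *
s=observe();p,R=s["eef_pos"],s["tool_rot"];f=pickle.load(open("f5.pkl","rb"))["wrist"];k=560/480
for z in(27,30,33):
    e=(ray(f,[[(435-320)*k,105*k],[(690-320)*k,109*k]],z)-p)@R
    print(z,e.round(1).tolist(),"depth",92.6-e[:,0].mean(),"width",np.linalg.norm(e[0]-e[1]))
E
```

```text
27 [[64.1, -56.3, -0.1], [62.4, 55.2, -0.2]] depth 29.336798808405632 width 111.52309357530599
30 [[64.3, -55.1, -3.1], [62.7, 54.1, -3.1]] depth 29.097510026265866 width 109.1781963587661
33 [[64.5, -53.9, -6.1], [62.9, 52.9, -6.1]] depth 28.858221244126057 width 106.83329914222624
```

Emit:
apply_moves([
  {"tx":0,"ty":0,"tz":-0.1,"rx":0,"ry":0,"rz":0,"grip":0.1},
  {"tx":0,"ty":0,"tz":-0.1,"rx":0,"ry":0,"rz":0,"grip":0.25},
  {"tx":0,"ty":0,"tz":-0.1,"rx":0,"ry":0,"rz":0,"grip":0.4},
  {"tx":0,"ty":0,"tz":-0.1,"rx":0,"ry":0,"rz":0,"grip":0.5},
  {"tx":0,"ty":0,"tz":-0.1,"rx":0,"ry":0,"rz":0,"grip":0.5},
])

```text
clock: 9.6
eef_pos: [519.7, 44.3, 27.2]
tool_rot: [[0.987, -0.159, -0.0], [-0.159, -0.987, -0.0], [-0.0, 0.0, -1.0]]
wrist_force: [0.6, -0.7, -0.1]
opening: 0.498
grasp_force: 0.0
```

Emit:
apply_moves([
  {"tx":0,"ty":0,"tz":-1,"rx":0,"ry":0,"rz":0,"grip":0.5},
  {"tx":0,"ty":0,"tz":-3,"rx":0,"ry":0,"rz":0,"grip":0.5},
  {"tx":0,"ty":0,"tz":-6,"rx":0,"ry":0,"rz":0,"grip":0.5},
  {"tx":0,"ty":0,"tz":-9,"rx":0,"ry":0,"rz":0,"grip":0.5},
  {"tx":0,"ty":0,"tz":-11,"rx":0,"ry":0,"rz":0,"grip":0.5},
])

```text
clock: 10.1
eef_pos: [520.5, 44.1, 140.4]
tool_rot: [[0.987, -0.159, 0.003], [-0.159, -0.987, -0.001], [0.003, 0.0, -1.0]]
wrist_force: [0.3, 0.4, -1.5]
opening: 0.494
grasp_force: 0.0
```

```bash
python3 - <<'E'
from bench import *
import cv2,pickle,numpy as np
s=observe();print(s["eef_pos"],s["wrist_force"],s["clock"])
d={n:grab_frame(n) for n in("side","wrist")};pickle.dump(d,open("f6.pkl","wb"))
a=cv2.resize(d["side"]["frame"][150:250,250:330,::-1],(320,400),interpolation=cv2.INTER_CUBIC);b=cv2.resize(d["wrist"]["frame"][:,:,::-1],(480,360))
c=np.zeros((400,800,3),np.uint8);c[:,:320]=a;c[:360,320:]=b;cv2.imwrite("pics/s7.png",c)
E
```

```text
[520.49208427  44.13514708 140.41875118] [ 0.34057073  0.3580296  -1.4803977 ] 10.1
```

View pics/s7.png

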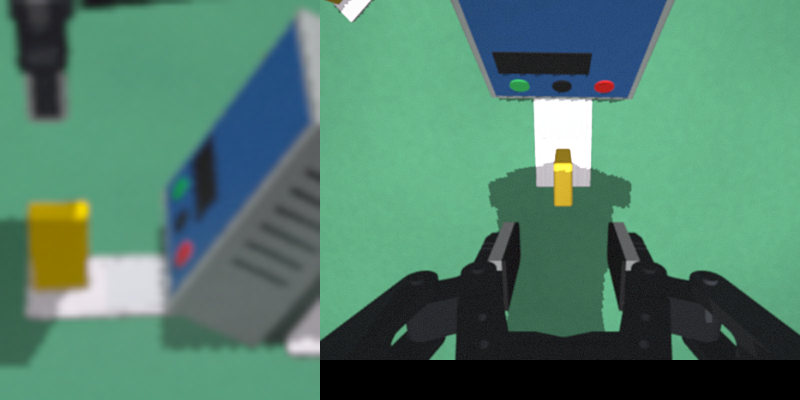

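The mirror is released and still in place, with the blade centred at 563 under the unit's edge (497–632). The unit leans on its own and the gripper is clear of everything.

```bash
python3 -c "
from bench import *
print(job_done())"
```

```text
the job is handed in; nothing more can be done
None
```

The job is handed in: the unit leans by itself on the rest, the middle-sized mirror's blade lies flat and centred about 29 mm under its raised front, the gripper has let go and is clear, and the arm never went near the scraper (about 10 s of the 51 s used).

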